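# Slide the pin block between the vices to its stop

### The arm

A 7-joint arm with a two-finger parallel gripper is mounted at the origin on a cart in front of the work surface, level with it; the furniture and walls round the work are solid. World frame = base frame: x ahead of the robot, y to its left, z up, the work surface at z = 0. Lengths are in m, angles in rad, forces in N, time in s.
With the tool pointing down it reaches from about 0.425 to 0.925 m from the base axis. Payload 6.8 kg.
Tool frame: the origin (TCP) lies at the very end of the fingers, on their centre line; the grasp point (between the pads) lies 19 mm behind it (r.tcp_to_grasp is the distance from the TCP to the grasp point, in m); z points along the fingers, y is the line along which they close (so a half turn about z gives the same grasp; the last joint's range is limited). The gripper opens to 85 mm and grips with 20 to 120 N. Pads are 22 mm wide; open, the fingers measure 114 mm over their backs; the gripper's body (76 mm by 85 mm) begins 54 mm behind the grasp point. The pads swing forward as they close: fully open they stand 13 mm farther back than shut.
Start: joints at [-1.406, 0.477, 0.022, 1.555, -0.011, 1.109, -0.083], TCP at [0.182, 0.65, 0.231] pointing down, gripper open.
Joint ranges: [-2.96, 2.96], [-0.34, 2.1], [-1.41, 1.46], [0.24, 2.44], [-1.37, 4.51], [0.17, 1.92], [-2.96, 2.96]. Speed limits (rad/s): [2.39, 2.39, 3.14, 3.14, 3.14, 3.14, 3.14].

### API

Orientations are given as a rotation vector (axis times angle).
In Python, from bench import r gives the robot as it stands.
- The arm moves only by the tool step_arm, never from a script. Its argument "moves" is a list of rows, each a list of 7 numbers: the shift along the tool's x, y, z in mm, then the turn, a rotation vector about the tool's x, y, z in rad, then the finger opening in mm, from 0 to 85.4. A call has 1 to 8 rows; each row is the pose to reach, as a shift and turn from the pose commanded when the call began, along the tool's axes at that moment; what a row does not reach only later rows make up. A row lasts 1/10 s, in which the tool goes at most 50 mm and 8.59 degrees, less where a joint would pass 70% of its speed; a pose out of reach is approached as far as the arm can. A call with a gripper value outside its range is refused whole. The fingers move at their own pace and stop on an object; "grip_force" is the grip in N (left out, the last holds). Time passes only in rows, so rows that repeat a pose let the fingers close. It gives the time, the measured TCP pose, the force, the opening and the grip force at its end, in the units of the state.
- r.get_obs(): the state, without advancing time (a new reading comes with each control period).
- r.grab_frame(name): name is "scene" or "top"; returns a dict with "image" (400x640x3 uint8, red, green, blue), "depth" (400x640 float32, m along the optical axis (not along the pixel's ray), 0 where there is no reading), "mtx" (3x3 intrinsics, pixels), "rvec" (rotation vector, rad) and "tvec" (3), from world to camera coordinates, as OpenCV has them. Camera axes: x right, y down, z forward; pixel columns grow to the right and rows downward; lengths in m; the calibration is good to about 2 mm. A picture is of the moment at which its call begins.
- r.hand_in(): hands the job in; it is judged then, once.
The state is a dict: "clock": time; "joints": joint angles; "qvel": joint speeds; "tau": joint torques, N m; "tcp_pos": TCP position; "orientation": TCP orientation; "contact_force": force on the tool from outside, world axes, zero at the start; "moment": the same for the moment, N m; "grip_width": finger opening in m; "gripper_force": force on a finger pad.
Only numpy, scipy, OpenCV 4.12 (cv2) and the standard library are available. Lean on these libraries where they do the work, as an engineer would, in place of code of your own. Each camera call takes 0.05 s, during which the arm holds its last target. There are 200 camera calls.

### The job

Loose pins stand in the drilled steel pin block, so leave it flat on the desk: push it with the fingers, without lifting or tipping it, through the narrow gap between the two small vices and on until its long far side lies flush against the steel stop bar behind them. Then move the hand clear of it, and leave everything else where it stands.

Things in the scene. Friction and masses are not known exactly. Their poses are not given: they have to be found in the camera images.
- pin_block: Loose grey steel block with rows of holes and a few brass pins, on the robot's side of the gap: 42 mm along its x, 62 mm along its y, 18 mm high (the pins look 12 mm higher but cannot be felt), about 0.34 kg. Origin: centre of its underside; x points roughly away from the robot. Starts up to 0.4 rad turned and 50 mm to one side of the gap. It slides with ordinary friction, a few newtons.
- stop_bar: Low steel angle screwed to the desk behind the gap, 130 mm long along its y, upright leg 16 mm high, 6 mm thick, foot and two screws on the far side. Origin: on the desk, middle of its front face (towards the robot; the plane x = 0). x points away from the robot, along the way through the gap. With the block home, the block's centre is at x = -21 mm and the y axes are parallel.
- gap_mid (a point): Middle of the gap between the two vices, on the desk; axes as the stop bar's, 85 mm before its front face. The gap is 70 mm wide along y and 45 mm long along x; the block passes with its 62 mm side across, 4 mm free on each side.
- vice_left: Small steel toolmaker's vice on the left of the gap, fixed to the desk, 45 mm x 128 mm, 44 mm high, its long y axis across the way, its flat fixed-jaw end (64 mm from its origin, at its +y) facing the gap. Origin: centre of its underside.
- vice_right: The same kind of vice on the right of the gap, fixed to the desk, its flat fixed-jaw end (64 mm from its origin, at its +y) facing the gap. Origin: centre of its underside.
- padlock: Brass padlock standing upright behind the left vice, 18 x 42 x 69 mm, loose; leave it. Origin: centre of its underside.
- lock_cylinder: Nickel euro lock cylinder behind the right vice, 17 x 72 x 38 mm, long along its y, loose; leave it. Origin: centre of its underside.
- spray_can: Small dark spray can with a black cap, diameter 35 mm, 116 mm high, standing at the right of the stop bar, loose; leave it. Origin: centre of its underside.
- pin_punch: Thin steel pin punch, 10 x 100 x 10 mm, lying along its y in front of the left vice, loose; leave it. Origin: centre of its underside.
- marker: Black marker pen, 13 x 115 x 15 mm, lying along its y in front of the right vice, loose; leave it. Origin: centre of its underside.
Mind the look-alikes: they are no part of the job. Of the things shaped like the stop_bar, the steel one is meant. What is shaped like the pin_block but purple or red is not meant.

How it is judged:
By the outcome, as a careful person would: the job done as asked, in the order asked, and still so for the second after the job is handed in, with the robot touching nothing.
It also fails if it takes over 56 s, if anything falls off the work surface, if the arm or the gripper's body presses on something with over 40 N, if the wrist force passes 120 N, or if a joint passes its speed limit or range.

## Working session

There is one attempt and no reset: what is moved stays moved. The work goes in short steps, Python scripts to look and compute and a tool call to move; the robot and the scene stay as the last step left them, time stands still between calls to the robot, and variables do not carry over. Pictures are saved under pics/ and viewed, at most 10 in all, crops included, and the job is handed in when it is done.

Besides the shell and the picture viewer there is one more tool, called after ">>>" by a JSON object that holds its "name" and its "arguments". step_arm: Moves the arm, as the interface text tells. Its arguments: {"type":"object","properties":{"moves":{"type":"array","items":{"type":"array","items":{"type":"number"}}},"grip_force":{"type":"number"}},"required":["moves"]}

```bash
mkdir -p pics; python3 - <<'E'
from bench import r
import cv2,numpy as np
for n in("top","scene"):
    f=r.grab_frame(n); cv2.imwrite(f"pics/{n}0.png",f["image"][:,:,::-1]); np.savez(f"{n}0.npz",**f)
    print(n,f["mtx"].tolist(),f["rvec"],f["tvec"])
o=r.get_obs();print(o)
E
```

```text
top [[402.4423368153893, 0.0, 323.6014169419224], [0.0, 402.4423368153893, 201.8193056967466], [0.0, 0.0, 1.0]] [ 2.16351483 -2.19218274  0.07515727] [-0.09650533  0.54839108  1.01696775]
scene [[438.18543175922855, 0.0, 321.66154382068316], [0.0, 438.18543175922855, 203.87445720577244], [0.0, 0.0, 1.0]] [ 0.8427501  -2.18041128  1.4105167 ] [0.32363992 0.23110115 0.78392755]
{'clock': 0.1, 'joints': array([-1.40609855,  0.47772777,  0.02235688,  1.55631798, -0.01151404,
        1.10929676, -0.08311931]), 'qvel': array([-0.00039556, -0.0017003 , -0.00069801, -0.00383315, -0.00138266,
       -0.00033927, -0.00021896]), 'tau': array([ 3.58159530e-03, -5.97764075e+01,  1.61343031e+00, -2.81959820e+01,
        1.28064890e-02,  5.01237242e-03, -2.64070246e-05]), 'tcp_pos': array([0.18173765, 0.64953821, 0.23043089]), 'orientation': array([-4.27195004e-01, -3.11230071e+00,  2.54133404e-03]), 'contact_force': array([-0.26158971,  1.79591513, -0.50995889]), 'moment': array([-0.03620729,  0.01160522,  0.03686148]), 'gripper_force': 0.0, 'grip_width': 0.08498654301754566}
```

View pics/top0.png

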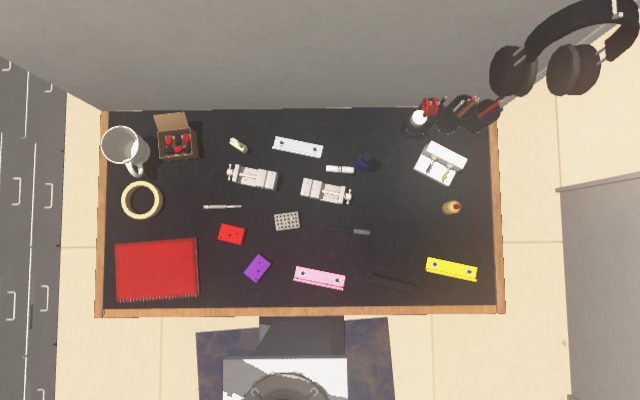

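View pics/scene0.png

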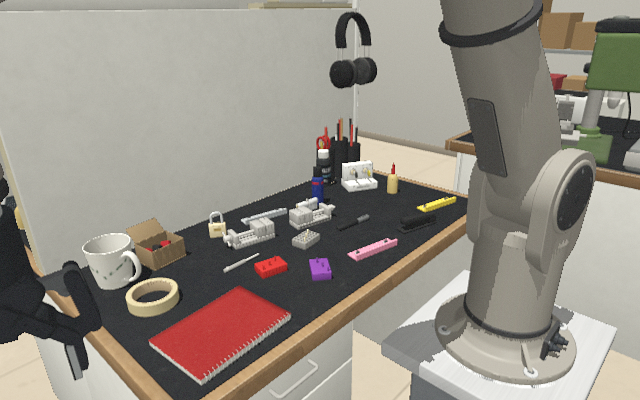

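The top view shows the grey block at (287,221), the vices at (252,178) and (326,190), the steel bar at (297,147). Red and purple blocks and the pink and yellow bars are decoys. Next is an enlarged crop.

```bash
cat > h.py <<'E'
import numpy as np,cv2
def load(n):
    return dict(np.load(n))
def px2w(f,uv,z):
    R=cv2.Rodrigues(f["rvec"])[0];c=-R.T@f["tvec"].ravel()
    uv=np.atleast_2d(np.float64(uv))
    d=np.c_[uv,np.ones(len(uv))]@np.linalg.inv(f["mtx"]).T@R
    return c+d*((z-c[2])/d[:,2])[:,None]
def cloud(f):
    R=cv2.Rodrigues(f["rvec"])[0];d=f["depth"];v,u=np.indices(d.shape)
    p=np.stack([u,v,np.ones_like(u)],-1)@np.linalg.inv(f["mtx"]).T*d[...,None]
    return (p-f["tvec"].ravel())@R
E
python3 - <<'E'
from h import *
f=load("top0.npz");im=f["image"][130:242,215:365,::-1]
cv2.imwrite("pics/crop0.png",cv2.resize(im,None,fx=5,fy=5,interpolation=cv2.INTER_CUBIC))
P=cloud(f)
print(np.round(P[215:228,270:304:3,2]*1000))
print(P[260,200],f["depth"][260,200])
E
```

```text
[[ 1. -2. 20. 20. 16. 17. 17. 16. 18. 17.  4. -1.]
 [-1.  0. 21. 18. 16. 19. 21. 16. 20. 18. -3. -1.]
 [ 2.  2. 22. 19. 17. 13. 19. 33. 19. 16.  0.  0.]
 [ 0.  1. 19. 18. 18. 16. 17. 34. 17. 19.  5. -1.]
 [ 0. -2. 19. 17. 16. 16. 18. 20. 17. 18. -1. -1.]
 [ 1. -1. 16. 17. 19. 17. 15. 18. 20. 14.  1.  1.]
 [ 3. -2. 18. 20. 20. 17. 17. 19. 20. 17.  0.  2.]
 [ 0. -1. 18. 17. 18. 25. 16. 19. 18. 20. -3. -0.]
 [-1.  3. 23. 17. 19. 25. 21. 15. 17. 17. -3. -1.]
 [-4. -0. 17. 18. 16. 20. 19. 16. 18. 18. -2.  1.]
 [ 1. -2. 21. 17. 18. 19. 20. 18. 19. 16. -2.  3.]
 [-5.  1. 11. 19. 18. 19. 20. 16. 18. 19.  3.  1.]
 [-0. -1. 18. 16. 18. 18. 19. 16. 20. 19.  4.  1.]]
[0.40117716 0.21909113 0.00536801] 1.0443836
```

View pics/crop0.png

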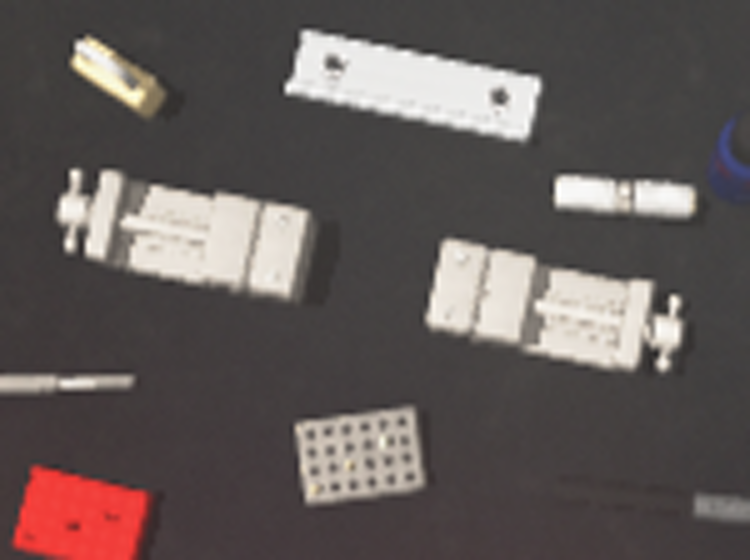

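The crop shows the bar's front edge running from (287,93) to (527,138). The left vice jaw end runs (312,212)-(295,300), the right one (443,240)-(428,328). The block's corners are (296,423), (416,406), (424,486), (306,503).

```bash
cat >> h.py <<'E'
def rect(f,u0,u1,v0,v1,z,thr=95,xy=None):
    g=cv2.cvtColor(f["image"],cv2.COLOR_RGB2GRAY)[v0:v1,u0:u1]
    g=cv2.resize(g,None,fx=8,fy=8,interpolation=cv2.INTER_CUBIC)
    m=(g>thr).astype(np.uint8)
    c=max(cv2.findContours(m,0,cv2.CHAIN_APPROX_NONE)[0],key=cv2.contourArea)[:,0]
    uv=(c+.5)/8-.5+[u0,v0]
    w=px2w(f,uv,z)[:,:2]
    return cv2.minAreaRect((w*1000).astype(np.float32)),w*1000
E
python3 - <<'E'
from h import *
f=load("top0.npz")
C=lambda p:(np.array(p)+.5)/5-.5+[215,130]
def line(n,p,z):
    w=px2w(f,C(p),z)[:,:2]*1000; d=w[1]-w[0]; print(n,w.round(1).tolist(),np.degrees(np.arctan2(d[1],d[0])).round(2),np.linalg.norm(d).round(1))
line("barfront",[(527,138),(287,93)],.016)
line("viceL",[(295,300),(312,212)],.044)
line("viceR",[(428,328),(443,240)],.044)
line("viceLfront",[(295,300),(85,260)],.044)
line("viceRfront",[(635,368),(428,328)],.044)
line("blk l",[(306,503),(296,423)],.018)
line("blk r",[(424,486),(416,406)],.018)
line("blk far",[(416,406),(296,423)],.018)
line("blk near",[(424,486),(306,503)],.018)
for t in(80,100,120):
  r,w=rect(f,268,306,206,236,.018,t);print("block",r)
  r,w=rect(f,268,328,132,162,.016,t);print("bar",r)
P=cloud(f)
for n,a in(("punch",(200,245,203,212)),("marker",(325,372,222,240))):
    print(n,px2w(f,[(a[0],a[2]),(a[1],a[3])],.005).round(3).tolist())
E
```

```text
barfront [[664.5, -95.8], [690.2, 29.7]] 78.43 128.1
viceL [[578.0, 22.2], [622.8, 13.4]] -11.09 45.6
viceR [[562.8, -45.0], [607.5, -53.0]] -10.12 45.4
viceLfront [[578.0, 22.2], [599.8, 128.7]] 78.4 108.8
viceRfront [[541.2, -149.2], [562.8, -45.0]] 78.25 106.4
blk l [[475.7, 20.3], [517.0, 25.3]] 6.93 41.6
blk r [[483.6, -40.6], [524.9, -36.8]] 5.25 41.5
blk far [[524.9, -36.8], [517.0, 25.3]] 97.31 62.6
blk near [[483.6, -40.6], [475.7, 20.3]] 97.44 61.4
block ((499.7012023925781, -7.370933532714844), (46.2796630859375, 65.28022003173828), 7.155815124511719)
bar ((693.1156616210938, -36.589256286621094), (134.65652465820312, 39.58441162109375), 77.38462829589844)
block ((499.85211181640625, -7.296955108642578), (44.673954010009766, 63.907188415527344), 7.052163600921631)
bar ((693.2974243164062, -36.419090270996094), (133.4689483642578, 37.957618713378906), 77.4060287475586)
block ((499.918701171875, -7.119533538818359), (43.603004455566406, 62.773681640625), 7.100188255310059)
bar ((693.3724365234375, -36.403419494628906), (132.61297607421875, 36.75407409667969), 77.39067077636719)
punch [[0.55, 0.221, 0.005], [0.524, 0.102, 0.005]]
marker [[0.495, -0.107, 0.005], [0.447, -0.228, 0.005]]
```

```bash
cat > go.py <<'E'
# usage: go.py x y z(mm) yaw(deg of tool -x)  -> tool-axis shift and turn
import sys,numpy as np
from scipy.spatial.transform import Rotation as Ro
from bench import r
o=r.get_obs();p=o["tcp_pos"]*1000;R=Ro.from_rotvec(o["orientation"])
m=R.as_matrix();print("t",round(o["clock"],2),"tcp",p.round(1),"yaw",np.degrees(np.arctan2(-m[1,0],-m[0,0])).round(2),"tilt",m[:,2].round(4),"F",o["contact_force"].round(1),"w",round(o["grip_width"]*1000,1))
a=list(map(float,sys.argv[1:]))
for i in range(0,len(a),4):
    x,y,z,yaw=a[i:i+4];c,s=np.cos(np.radians(yaw)),np.sin(np.radians(yaw))
    T=np.array([[-c,-s,0],[-s,c,0],[0,0,-1]]).T
    T=np.column_stack([(-c,-s,0),(-s,c,0),(0,0,-1)])
    print(a[i:i+4],(m.T@(np.array([x,y,z])-p)).round(1),Ro.from_matrix(m.T@T).as_rotvec().round(4))
E
python3 go.py 500 300 200 -4 456 -12.6 100 7.1
```

```text
t 0.1 tcp [181.7 649.5 230.4] yaw -15.63 tilt [-3.0e-04 -1.6e-03 -1.0e+00] F [-0.3  1.8 -0.5] w 85.0
[500.0, 300.0, 200.0, -4.0] [-400.7 -250.8   30.9] [-1.60e-03 -1.00e-04 -2.03e-01]
[456.0, -12.6, 100.0, 7.1] [-442.5 -563.5  131.4] [-1.600e-03 -2.000e-04 -3.967e-01]
```

>>> {"name": "step_arm", "arguments": {"moves": [[-50,-31,4,0,0,-0.025,25],[-90,-56,8,0,0,-0.05,25],[-130,-81,12,0,0,-0.075,25],[-170,-106,15,0,0,-0.1,25],[-210,-131,18,0,0,-0.125,25],[-250,-156,21,0,0,-0.15,25],[-290,-181,24,0,0,-0.175,25],[-330,-206,27,0,0,-0.2,25]]}}

```text
clock: 0.9
tcp_pos: [0.445, 0.361, 0.204]
orientation: [-0.113, -3.139, 0.0]
contact_force: [0.5, 0.4, 0.6]
grip_width: 0.0249
gripper_force: 0.0
```

```bash
python3 go.py 500 300 200 -4 456 -12.6 100 7.1
```

```text
t 0.9 tcp [445. 361. 204.] yaw -4.11 tilt [-3.e-04 -2.e-04 -1.e+00] F [0.5 0.4 0.6] w 24.9
[500.0, 300.0, 200.0, -4.0] [-59.2 -56.9   4. ] [-0.0002 -0.0003 -0.0019]
[456.0, -12.6, 100.0, 7.1] [ -37.8 -371.8  104.1] [-0.0002 -0.0003 -0.1957]
```

>>> {"name": "step_arm", "arguments": {"moves": [[-10,-47,5,0,0,-0.025,25],[-20,-94,10,0,0,-0.05,25],[-30,-141,20,0,0,-0.075,25],[-36,-188,35,0,0,-0.1,25],[-38,-235,50,0,0,-0.125,25],[-38,-282,65,0,0,-0.15,25],[-38,-328,85,0,0,-0.175,25],[-38,-372,104,0,0,-0.196,25]]}}

```text
clock: 1.7
tcp_pos: [0.4545, -0.0129, 0.0997]
orientation: [-0.195, 3.135, -0.0]
contact_force: [1.9, 0.6, 0.0]
grip_width: 0.0253
gripper_force: 0.0
```

```bash
python3 go.py 456 -12.6 7 7.1
```

```text
t 1.7 tcp [454.5 -12.9  99.7] yaw 7.11 tilt [ 5.e-04 -0.e+00 -1.e+00] F [1.9 0.6 0. ] w 25.3
[456.0, -12.6, 7.0, 7.1] [-1.5  0.1 92.7] [-0.0001  0.0005  0.0002]
```

>>> {"name": "step_arm", "arguments": {"moves": [[0,0,25,0,0,0,25],[0,0,50,0,0,0,25],[0,0,70,0,0,0,25],[0,0,82,0,0,0,25],[0,0,89,0,0,0,25],[0,0,92,0,0,0,25],[0,0,92,0,0,0,25]]}}

```text
clock: 2.4
tcp_pos: [0.4552, -0.0109, 0.0084]
orientation: [-0.194, 3.135, 0.0]
contact_force: [-0.6, 0.1, 0.0]
grip_width: 0.0248
gripper_force: 0.0
```

```bash
python3 go.py 456 -12.6 7 7.1; python3 - <<'E'
from bench import r
from h import *
f=r.grab_frame("scene");np.savez("s1.npz",**f)
cv2.imwrite("pics/s1.png",cv2.resize(f["image"][190:290,220:380,::-1],None,fx=5,fy=5,interpolation=cv2.INTER_CUBIC))
E
```

```text
t 2.4 tcp [455.2 -10.9   8.4] yaw 7.06 tilt [ 2.e-04  1.e-04 -1.e+00] F [-0.6  0.1  0. ] w 24.8
[456.0, -12.6, 7.0, 7.1] [-0.6 -1.7  1.4] [ 0.      0.0003 -0.0006]
```

View pics/s1.png

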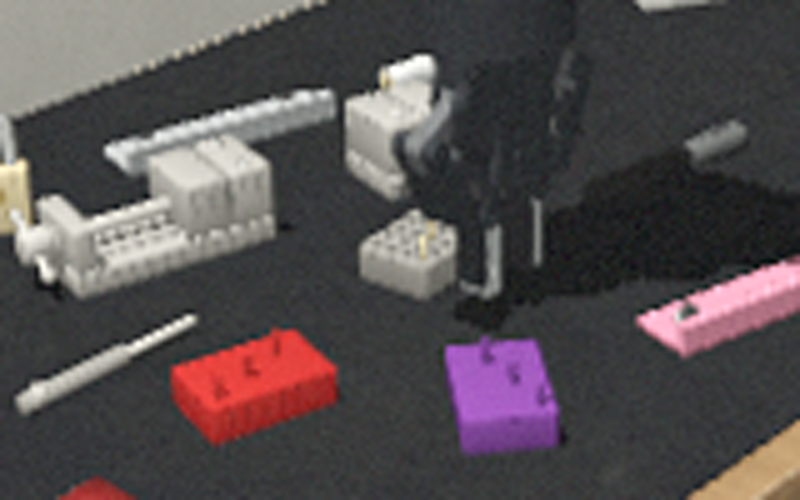

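The fingers, at crop (490,280), stand clear behind the block at (410,255). I'll push straight a little first.

>>> {"name": "step_arm", "arguments": {"moves": [[-3,0,0,0,0,0,25],[-6,0,0,0,0,0,25],[-9,0,0,0,0,0,25],[-12,0,0,0,0,0,25],[-14,0,0,0,0,0,25],[-16,0,0,0,0,0,25],[-18,0,0,0,0,0,25],[-20,0,0,0,0,0,25]]}}

```text
clock: 3.25
tcp_pos: [0.4746, -0.0087, 0.0081]
orientation: [0.193, -3.135, 0.0]
contact_force: [-1.7, 0.0, -1.1]
grip_width: 0.0253
gripper_force: 0.6
```

```bash
python3 go.py; python3 - <<'E'
from bench import r
from h import *
f=r.grab_frame("top");np.savez("t1.npz",**f)
cv2.imwrite("pics/t1.png",cv2.resize(f["image"][130:242,215:365,::-1],None,fx=5,fy=5,interpolation=cv2.INTER_CUBIC))
E
```

```text
t 3.25 tcp [474.6  -8.7   8.1] yaw 7.05 tilt [-6.e-04 -1.e-04 -1.e+00] F [-1.7  0.  -1.1] w 25.3
```

View pics/t1.png

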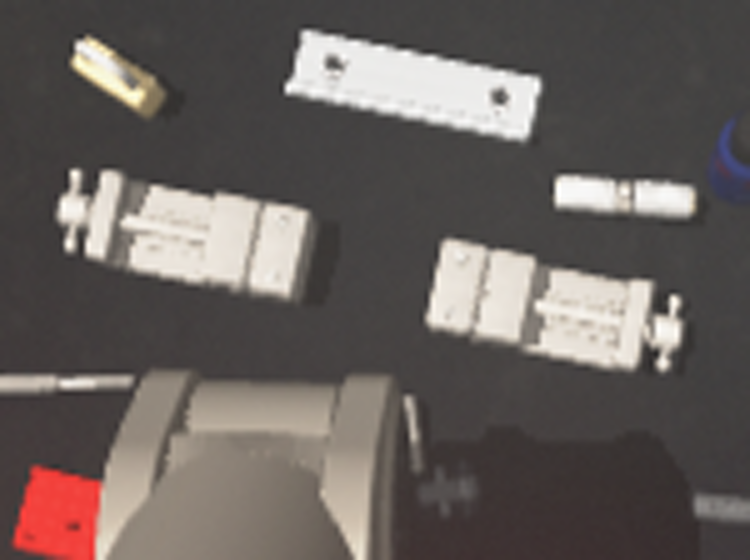

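Only the block's right edge shows at (413,395)-(418,470): it has moved about 6 mm straight, as expected. Next I work out the arc that turns it onto the gap axis.

```bash
cat > arc.py <<'E'
import numpy as np
th0=np.radians(18.7)
def rows(n1=10,s2=31,e=1.6,N=16):
    out=[]
    tot=n1+s2
    for k in range(1,N+1):
        s=tot*k/N; a=max(0,s-n1)*th0/s2  # turned angle (clockwise)
        Rr=s2/th0
        f=min(s,n1)+Rr*np.sin(a); l=-(Rr*(1-np.cos(a)))  # centre, in initial heading frame (f fwd, l left)
        h=np.array([np.cos(a),-np.sin(a)]);n=np.array([np.sin(a),np.cos(a)])
        p=np.array([f,l])-32*h+e*n-np.array([-32,e])
        out.append([-p[0],p[1],a])   # tool x=-fwd, tool y=left, turn about tool z(down)=clockwise +
    return np.array(out)
o=rows();print(o.round(3))
E
python3 arc.py
```

```text
[[-2.5620e+00  0.0000e+00  0.0000e+00]
 [-5.1250e+00  0.0000e+00  0.0000e+00]
 [-7.6880e+00  0.0000e+00  0.0000e+00]
 [-1.0254e+01  8.4000e-02  3.0000e-03]
 [-1.2873e+01  9.0500e-01  3.0000e-02]
 [-1.5514e+01  1.6550e+00  5.7000e-02]
 [-1.8173e+01  2.3340e+00  8.4000e-02]
 [-2.0850e+01  2.9410e+00  1.1100e-01]
 [-2.3543e+01  3.4750e+00  1.3800e-01]
 [-2.6249e+01  3.9370e+00  1.6500e-01]
 [-2.8966e+01  4.3250e+00  1.9100e-01]
 [-3.1693e+01  4.6400e+00  2.1800e-01]
 [-3.4427e+01  4.8810e+00  2.4500e-01]
 [-3.7167e+01  5.0480e+00  2.7200e-01]
 [-3.9910e+01  5.1420e+00  2.9900e-01]
 [-4.2655e+01  5.1610e+00  3.2600e-01]]
```

>>> {"name": "step_arm", "arguments": {"moves": [[-5,0,0,0,0,0,25],[-10.2,0.1,0,0,0,0.003,25],[-15.5,1.7,0,0,0,0.057,25],[-20.9,2.9,0,0,0,0.111,25],[-26.2,3.9,0,0,0,0.165,25],[-31.7,4.6,0,0,0,0.218,25],[-37.2,5,0,0,0,0.272,25],[-42.7,5.2,0,0,0,0.326,25]]}}

```text
clock: 4.1
tcp_pos: [0.5172, 0.0023, 0.0083]
orientation: [0.321, 3.125, 0.001]
contact_force: [-1.5, 0.1, 2.1]
grip_width: 0.0247
gripper_force: 1.4
```

```bash
python3 go.py; python3 - <<'E'
from bench import r
from h import *
f=r.grab_frame("top");np.savez("t2.npz",**f)
a=cv2.resize(f["image"][130:242,215:365,::-1],None,fx=5,fy=5,interpolation=cv2.INTER_CUBIC)
f=r.grab_frame("scene");np.savez("s2.npz",**f)
cv2.imwrite("pics/t2.png",np.vstack([a[:,:,:],])[:560])
cv2.imwrite("pics/s2.png",cv2.resize(f["image"][190:290,220:380,::-1],None,fx=5,fy=5,interpolation=cv2.INTER_CUBIC))
E
```

```text
t 4.1 tcp [517.2   2.3   8.3] yaw -11.73 tilt [ 0.e+00  3.e-04 -1.e+00] F [-1.5  0.1  2.1] w 24.7
```

View pics/t2.png

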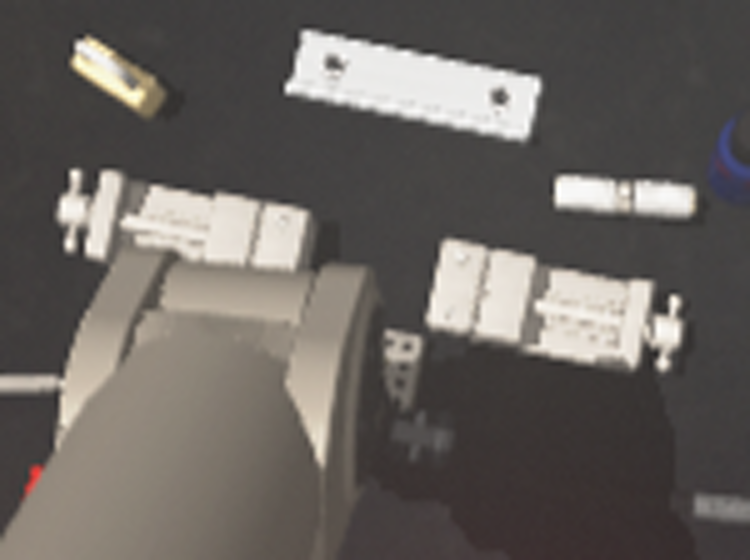

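The block's far right corner shows at crop (424,333), its right edge running to about (411,405). It is just short of the gap mouth.

```bash
python3 - <<'E'
from h import *
f=load("t2.npz")
C=lambda p:(np.array(p)+.5)/5-.5+[215,130]
w=px2w(f,C([(411,405),(424,333)]),.018)[:,:2]*1000;d=w[1]-w[0]
print(w,np.degrees(np.arctan2(d[1],d[0])))
G=np.array([593.3,-15.8]);t=np.radians(-11.6);A=np.array([[np.cos(t),np.sin(t)],[-np.sin(t),np.cos(t)]])
print("S frame",(w-G)@A.T,"expect corner ",(-46+21,-31))
print("tcp S",A@(np.array([517.2,2.3])-G))
E
```

```text
[[525.48009454 -34.18391366]
 [562.73130442 -41.20740922]] -10.6774347214625
S frame [[-62.73810168 -31.64551241]
 [-24.83546857 -31.03515898]] expect corner  (-25, -31)
tcp S [-78.18518687   2.42828222]
```

View pics/s2.png

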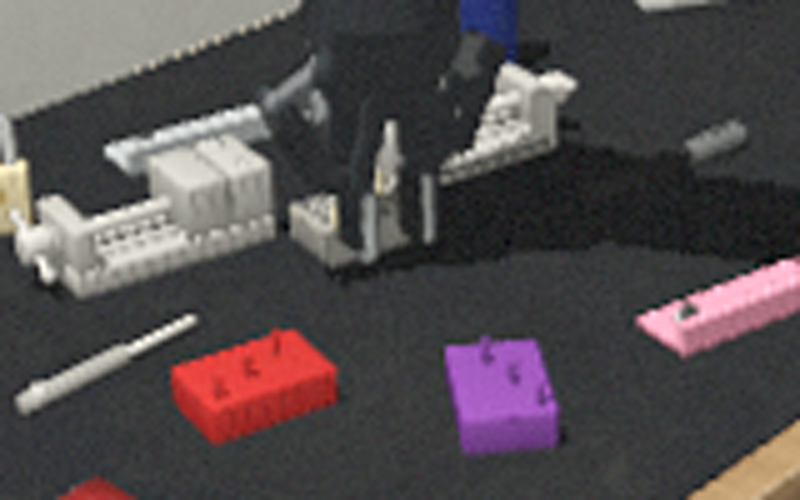

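The block's corner measures (-24.8, -31.0) in the gap frame, so it is centred and square. Push straight on.

>>> {"name": "step_arm", "arguments": {"moves": [[-5,0,0,0,0,0.001,25],[-10,0,0,0,0,0.001,25],[-15,0,0,0,0,0.001,25],[-20,0,0,0,0,0.001,25],[-25,0,0,0,0,0.001,25],[-30,0,0,0,0,0.001,25],[-35,0,0,0,0,0.001,25],[-40,0,0,0,0,0.001,25]]}}

```text
clock: 5.0
tcp_pos: [0.5562, -0.0063, 0.0083]
orientation: [-0.32, -3.125, -0.0]
contact_force: [-2.1, 0.2, -0.2]
grip_width: 0.0252
gripper_force: 0.9
```

```bash
python3 go.py; python3 - <<'E'
from bench import r
from h import *
f=r.grab_frame("top");np.savez("t3.npz",**f)
a=cv2.resize(f["image"][130:242,215:365,::-1],None,fx=5,fy=5,interpolation=cv2.INTER_CUBIC)
cv2.imwrite("pics/t3.png",a)
E
```

```text
t 5.0 tcp [556.2  -6.3   8.3] yaw -11.68 tilt [-0.  0. -1.] F [-2.1  0.2 -0.2] w 25.2
```

View pics/t3.png

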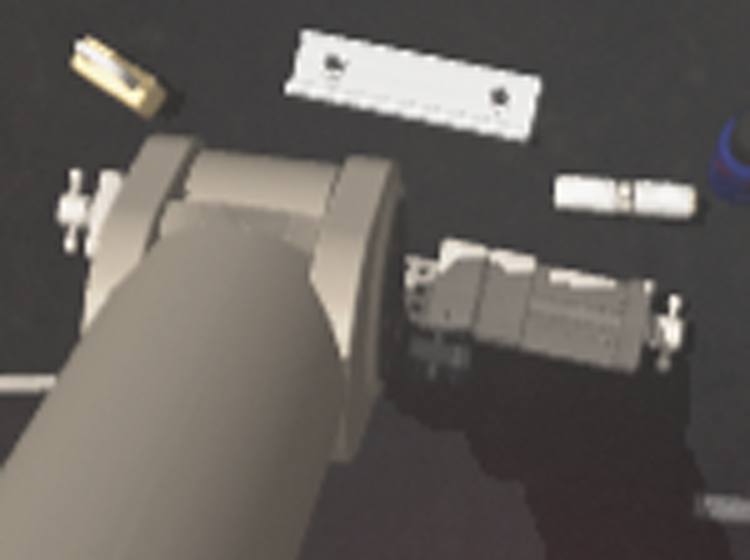

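The block is inside the gap, far right corner near (439,258), with no side force. Keep going.

>>> {"name": "step_arm", "arguments": {"moves": [[-6,0,0,0,0,0.001,25],[-12,0,0,0,0,0.001,25],[-18,0,0,0,0,0.001,25],[-24,0,0,0,0,0.001,25],[-30,0,0,0,0,0.001,25],[-36,0,0,0,0,0.001,25],[-42,0,0,0,0,0.001,25],[-48,0,0,0,0,0.001,25]]}}

```text
clock: 5.85
tcp_pos: [0.6032, -0.016, 0.0083]
orientation: [-0.321, -3.125, -0.0]
contact_force: [-2.1, -0.6, 0.6]
grip_width: 0.0251
gripper_force: 0.9
```

```bash
python3 go.py; python3 - <<'E'
from bench import r
from h import *
f=r.grab_frame("top");np.savez("t4.npz",**f)
a=cv2.resize(f["image"][130:242,215:365,::-1],None,fx=5,fy=5,interpolation=cv2.INTER_CUBIC)
cv2.imwrite("pics/t4.png",a)
E
```

```text
t 5.85 tcp [603.2 -16.    8.3] yaw -11.73 tilt [-0.  0. -1.] F [-2.1 -0.6  0.6] w 25.1
```

View pics/t4.png

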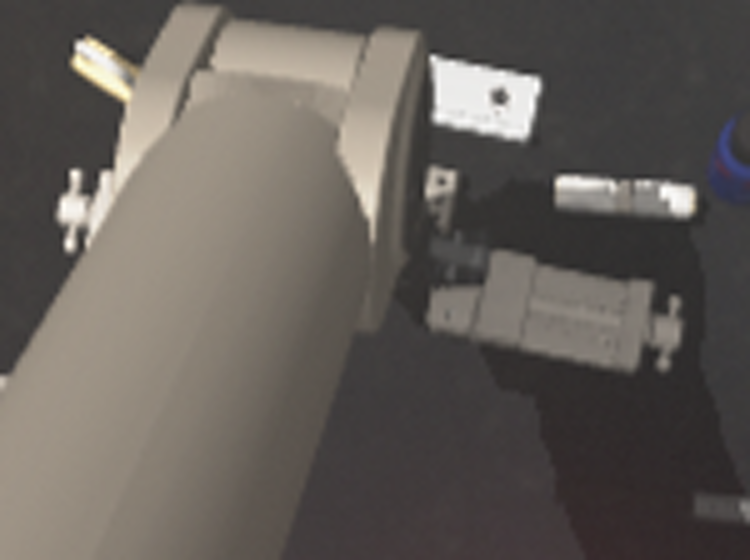

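The block is through: far right corner at (459,170), about 22 mm from the bar's front at (459,125). Final slow approach.

>>> {"name": "step_arm", "arguments": {"moves": [[-4,0,0,0,0,0.001,25],[-8,0,0,0,0,0.002,25],[-12,0,0,0,0,0.002,25],[-15,0,0,0,0,0.002,25],[-17,0,0,0,0,0.002,25],[-18,0,0,0,0,0.002,25],[-19,0,0,0,0,0.002,25],[-20,0,0,0,0,0.002,25]]}}

```text
clock: 6.7
tcp_pos: [0.6222, -0.0199, 0.0083]
orientation: [-0.324, -3.125, -0.0]
contact_force: [-2.8, 0.3, 1.4]
grip_width: 0.0251
gripper_force: 1.4
```

>>> {"name": "step_arm", "arguments": {"moves": [[-0.5,0,0,0,0,0,25],[-1,0,0,0,0,0,25],[-1.5,0,0,0,0,0,25],[-1.5,0,0,0,0,0,25]]}}

```text
clock: 7.1
tcp_pos: [0.6239, -0.0203, 0.0083]
orientation: [0.324, 3.125, 0.0]
contact_force: [-2.7, 1.0, 0.8]
grip_width: 0.0251
gripper_force: 1.3
```

>>> {"name": "step_arm", "arguments": {"moves": [[-0.5,0,0,0,0,0,25],[-1,0,0,0,0,0,25],[-1.5,0,0,0,0,0,25],[-1.5,0,0,0,0,0,25]]}}

```text
clock: 7.5
tcp_pos: [0.6255, -0.0206, 0.0083]
orientation: [0.324, 3.125, 0.0]
contact_force: [-2.7, 1.5, 2.3]
grip_width: 0.025
gripper_force: 1.3
```

>>> {"name": "step_arm", "arguments": {"moves": [[-0.5,0,0,0,0,0,25],[-1,0,0,0,0,0,25],[-1,0,0,0,0,0,25]]}}

```text
clock: 7.8
tcp_pos: [0.6264, -0.0208, 0.0083]
orientation: [0.324, 3.125, 0.0]
contact_force: [-3.2, 0.9, 1.4]
grip_width: 0.0248
gripper_force: 1.3
```

>>> {"name": "step_arm", "arguments": {"moves": [[-0.5,0,0,0,0,0,25],[-1,0,0,0,0,0,25],[-1,0,0,0,0,0,25]]}}

```text
clock: 8.1
tcp_pos: [0.6271, -0.021, 0.0083]
orientation: [-0.324, -3.124, -0.0]
contact_force: [-4.3, 1.0, 2.1]
grip_width: 0.0251
gripper_force: 1.9
```

>>> {"name": "step_arm", "arguments": {"moves": [[-0.5,0,0,0,0,0,25],[-1,0,0,0,0,0,25],[-1,0,0,0,0,0,25]]}}

```text
clock: 8.4
tcp_pos: [0.6271, -0.021, 0.0081]
orientation: [-0.324, -3.122, -0.0]
contact_force: [-6.6, 1.7, 4.7]
grip_width: 0.0252
gripper_force: 3.3
```

The arm has stalled against the bar. A bit more pressure will seat both corners.

>>> {"name": "step_arm", "arguments": {"moves": [[-1,0,0,0,0,0,25],[-2,0,0,0,0,0,25],[-2.5,0,0,0,0,0,25],[-2.5,0,0,0,0,0,25]]}}

```text
clock: 8.8
tcp_pos: [0.6273, -0.021, 0.0078]
orientation: [-0.324, -3.118, -0.001]
contact_force: [-12.8, 2.3, 9.3]
grip_width: 0.0251
gripper_force: 6.2
```

```bash
python3 go.py
```

```text
t 8.8 tcp [627.3 -21.    7.8] yaw -11.85 tilt [-0.0069  0.0013 -1.    ] F [-12.8   2.3   9.3] w 25.1
```

Seated: 13 N with no further movement. Now I back off, lift and move aside for a clear look.

>>> {"name": "step_arm", "arguments": {"moves": [[3,0,0,0,0,0,25],[6,0,0,0,0,0,25],[12,0,0,0,0,0,25],[22,0,0,0,0,0,25],[32,0,0,0,0,0,25],[40,0,-10,0,0,0,25],[44,0,-40,0,0,0,25],[46,0,-80,0,0,0,25]]}}

```text
clock: 9.6
tcp_pos: [0.5832, -0.012, 0.0882]
orientation: [-0.323, -3.121, 0.001]
contact_force: [0.6, 0.1, 0.4]
grip_width: 0.0251
gripper_force: 0.0
```

>>> {"name": "step_arm", "arguments": {"moves": [[0,0,-40,0,0,0,25],[0,0,-80,0,0,0,25],[10,35,-110,0,0,0,25],[20,75,-120,0,0,0,25],[30,120,-120,0,0,0,25],[30,165,-120,0,0,0,25],[30,210,-120,0,0,0,25],[30,250,-120,0,0,0,25]]}}

```text
clock: 10.4
tcp_pos: [0.607, 0.2411, 0.2092]
orientation: [0.322, 3.124, 0.002]
contact_force: [0.4, -0.3, 0.1]
grip_width: 0.0247
gripper_force: 0.0
```

```bash
python3 go.py; python3 - <<'E'
from bench import r
from h import *
f=r.grab_frame("top");np.savez("t5.npz",**f)
a=cv2.resize(f["image"][130:242,215:365,::-1],None,fx=5,fy=5,interpolation=cv2.INTER_CUBIC)
cv2.imwrite("pics/t5.png",a)
E
```

```text
t 10.4 tcp [607.  241.1 209.2] yaw -11.78 tilt [ 7.0e-04  1.1e-03 -1.0e+00] F [ 0.4 -0.3  0.1] w 24.7
```

View pics/t5.png

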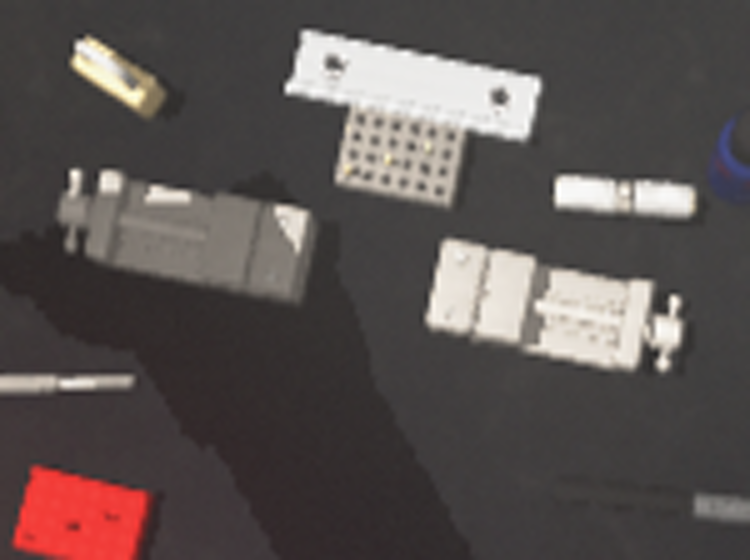

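The block (336-466, 105-206) lies flush against the steel bar with its edges parallel. The padlock, cylinder, vices and punch are unmoved. Handing in.

```bash
python3 -c "
from bench import r
print(r.hand_in())"
```

```text
the job is handed in; nothing more can be done
None
```

I pushed the pin block flat through the gap until it lay flush against the steel stop bar, moved the hand clear, and handed the job in at about 10.5 s. The last picture shows nothing else moved.

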